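# Open the square refill jar in the shelf's jar brace

## Task

Set the square stoneware jar down into the square recess of the shelf's pulled-out tray, turning it so that its flat sides fit and it stands fully home, with its steel cap still tight. Then, with the recess bracing the jar, unscrew the cap anticlockwise (seen from above) and stop turning once its lugs come free, about a fifth of a turn and never beyond a quarter turn; lift it straight off. Finish while still holding the cap in the gripper, level and just above the jar's mouth, a finger's breadth or two clear of it, with the jar still home in the recess and everything else left where it was.

Things in the scene. Friction and masses are not known exactly. Their poses are not given: they have to be found in the camera images.
- jar: Square white stoneware jar, loose on the worktop at any yaw: body 60 x 60 x 62 mm, 350 g (give or take a third), its narrow neck hidden under the steel cap; 93 mm high with the cap. Origin: centre of its underside, z up, x and y square to its flat sides. It can be carried by its cap, which is locked on until unscrewed. Unbraced, it turns along with the cap.
- jar_mouth (a point): Centre of the jar's mouth, on the top rim of its neck, 90 mm above the jar's base; axes as the jar's.
- cap: Round ribbed steel cap on the square jar: 52 mm across, 28 mm high, 60 g. Origin: centre of its open lower rim, z up. Closed, its rim is 3 mm above the jar's flat shoulder (65 mm above the jar's base, 25 mm below the mouth), its top 93 mm above the base. The neck (32 mm across) stands inside: it must rise 25 mm for its rim to be level with the mouth.
- seal (a joint): How far the cap has been turned on the jar's thread, rad: 0 = tight, grows anticlockwise seen from above. Turning takes about 0.3 N m all the way, with 0.03 rad play; it stays where left. Below about 1.0 rad (57 deg) the cap's lugs are locked; from there it lifts straight off. Keeps its value once the cap is off.
- recess (a point): Centre of the floor of the bamboo tray's square recess, 16 mm above the worktop; z up, x, y square to its sides. 64 x 64 mm, 26 mm deep, 3 mm chamfer, in a 110 x 110 mm block. The tray sticks out of a fixed bamboo shelf (130 mm high, 360 wide) on the robot's right, whose front edge is 150 to 210 mm away along this -y. The tray slides along y only if pushed over about 18 N.
- egg_cooker: Bystander: round matte black egg cooker, 156 mm across, 133 mm high, on the shelf. Origin under its centre.
- ramekins: Bystander: three stacked white ramekins, 75 mm across, 81 mm high together, on the shelf. Origin under their centre.
- salt_cellar: Bystander: stainless round salt cellar with closed hinged cover, 67 mm across, 47 mm high, on the worktop. Origin under its centre.
- round_jar: Bystander: round white jar with a steel lid, 52 mm across, 85 mm high, on the worktop; not the jar to open. Origin under its centre.
- egg_cup: Bystander: white egg cup, 48 mm across, 58 mm high, on the worktop. Origin under its centre.
- silicone_lid: Bystander: flat yellow silicone lid, 156 mm across, 21 mm high with its knob, on the worktop. Origin under its centre.
- spoon: Bystander: steel spoon 150 mm long lying on the worktop. Origin under its middle.

How it is judged:
On the way, in this order (a step that is already met when the one before it is completed fails the run):
1. the jar stands fully home in the recess with its cap still tight (horizontal distance between jar and recess below 0.007 m and z of jar in the frame of recess between -0.005 and 0.005 m and angle between jar's own z axis and vertical below 0.08 rad and value of joint seal below 0.3 rad), for 0.2 s.
2. the cap is unscrewed until its lugs are free, the jar staying home (horizontal distance between jar and recess below 0.007 m and z of jar in the frame of recess between -0.005 and 0.005 m and angle between jar's own z axis and vertical below 0.08 rad and value of joint seal above 0.93 rad), for 0.1 s.
At the end, for the whole second after the job is handed in: The jar is home in the recess (within 7 mm sideways and 5 mm of the floor, upright); the cap, unscrewed by 0.93 to 1.75 rad, is gripped by the fingers, still, level within 0.2 rad, within 20 mm of the mouth's axis, its rim 4 to 55 mm above the mouth, not touching the jar (all of step 2 and value of joint seal below 1.75 rad and z of cap in the frame of jar_mouth between 0.004 and 0.055 m and horizontal distance between cap and jar_mouth below 0.02 m and angle between cap's own z axis and vertical below 0.2 rad and contact force between the fingers and cap above 1 N and contact force between cap and jar below 0.1 N and linear speed of each of cap, jar below 0.03 m/s); the arm keeps its last pose, push and grip.
It fails at once if a bystander is shifted by more than 30 mm (distance of any of egg_cooker, ramekins, salt_cellar, round_jar, egg_cup, silicone_lid, spoon from where it was at the start of the episode above 0.03 m).
It fails at once if the cap is wound on beyond a quarter turn (value of joint seal above 1.75 rad).
It fails at once if the jar is tipped over (angle between jar's own z axis and vertical above 0.7 rad).
It also fails if it takes over 53 s, if anything falls off the work surface, if the arm or the gripper's body presses on something with over 40 N, if the wrist force passes 120 N, or if a joint passes its speed limit or range.

## Robot

A 6-joint arm with a two-finger parallel gripper is mounted at the origin on the work surface. World frame = base frame: x ahead of the robot, y to its left, z up, the work surface at z = 0. Lengths are in m, angles in rad, forces in N, time in s.
With the tool pointing down it reaches from about 0.35 to 0.85 m from the base axis. Payload 8.1 kg.
Tool frame: the origin (TCP) lies midway between the tips of the shut fingers; the grasp point (between the pads) lies 19 mm behind it (r.grip_depth is the distance from the TCP to the grasp point, in m); z points along the fingers, y is the direction in which the jaws open and shut (so a half turn about z gives the same grasp; the last joint's range is limited). The gripper opens to 93 mm and grips with 3 to 60 N. Pads are 15 mm wide; open, the fingers measure 128 mm over their backs; the gripper's body (75 mm by 188 mm) begins 65 mm behind the grasp point.
Start: joints at [-1.381, 0.13, 1.488, -0, 1.523, -0.085], TCP at [0.163, -0.577, 0.185] pointing down, gripper open.
Joint ranges: [-2.96, 2.96], [-0.89, 2.26], [0.02, 2.5], [-1.34, 4.48], [0, 2.73], [-2.66, 2.66]. Speed limits (rad/s): [2.39, 2.39, 2.79, 3.14, 3.14, 3.14].

## Interface

Orientations are given as [roll, pitch, yaw] about the fixed x, y, z axes, in that order (R = Rz(yaw) Ry(pitch) Rx(roll)).
In Python, from workcell import r gives the robot as it stands. The module is installed in compiled form; this text tells all that it offers.
- The arm moves only by the tool apply_moves, never from a script. Its argument "motion" is a list of rows, each a list of 7 numbers: the shift along the tool's x, y, z in m, then the turn, a rotation vector about the tool's x, y, z in rad, then the closure, from 0 (fully open) to 1 (shut). In form: [[tx, ty, tz, rx, ry, rz, grip], ...]. A call has 1 to 8 rows; each row is the pose to reach, as a shift and turn from the pose commanded when the call began, along the tool's axes at that moment; what a row does not reach only later rows make up. A row lasts 1/10 s, in which the tool goes at most 50 mm and 8.59 degrees, less where a joint would pass 70% of its speed; a pose out of reach is approached as far as the arm can. A call with a gripper value outside its range is refused whole. The fingers move at their own pace and stop on an object; the grip force is fixed at half the most. Time passes only in rows, so rows that repeat a pose let the fingers close. It gives the time, the measured TCP pose, the force and the opening at its end, in the units of the state.
- r.observe(): the state, without advancing time (a new reading comes with each control period).
- r.camera(name): name is "scene" or "top" or "wrist"; returns the picture (400x640x3 uint8, blue, green, red); there is no depth.
- r.camera_params(name): a dict with "fov_y" (degrees; the focal length in pixels is half the picture's height over the tangent of half this angle, whatever the lens; pixels are square), "cx", "cy" (the principal point, pixels), "xyz" and "attitude" of the camera in the world; the wrist camera has in their place "T_tool_cam" (4x4, takes a point from camera to tool coordinates, whose origin is the TCP and whose axes are the flange's). Camera axes: x right, y up, looking along -z (the intrinsics and any distortion apply to the point x, -y, -z); pixel columns grow to the right and rows downward; lengths in m; the calibration is good to about 2 mm. A picture is of the moment at which its call begins: read the wrist's pose just before it. camera_params takes no time and is no camera call.
- r.hand_in(): hands the job in, once; it reports no verdict.
The state is a dict: "time": time; "qpos": joint angles; "qvel": joint speeds; "effort": joint torques, N m; "tcp_pos": TCP position; "tcp_rot": TCP orientation; "ft_force": force on the tool from outside, world axes, zero at the start; "wrist_torque": the same for the moment, N m; "width": finger opening in m.
Only numpy, scipy, OpenCV 4.12 (cv2) and the standard library are available. Lean on these libraries where they do the work, as an engineer would, in place of code of your own. Each camera call takes 0.05 s, during which the arm holds its last target. There are 200 camera calls.

## Working session

There is one attempt and no reset: what is moved stays moved. The work goes in short steps, Python scripts to look and compute and a tool call to move; the robot and the scene stay as the last step left them, time stands still between calls to the robot, and variables do not carry over. Pictures are saved under pics/ and viewed, about 8 in all and at most 12, crops included, and the job is handed in when it is done.

Besides the shell and the picture viewer there is one more tool, called after ">>>" by a JSON object that holds its "fn" and its "kwargs", one argument or row to a line. apply_moves: Moves the arm, as the interface text tells. Its arguments: {"type":"object","properties":{"motion":{"type":"array","items":{"type":"array","items":{"type":"number"}}}},"required":["motion"]}

```bash
mkdir -p pics; python3 - <<'E'
from workcell import r
import cv2
for n in("top","scene"):
    cv2.imwrite(f"pics/{n}0.png",r.camera(n)); print(n,r.camera_params(n))
print(r.camera_params("wrist")); print(r.observe())
E
```

```text
top {'fov_y': 48.830973900156444, 'cx': 323.23742229333794, 'cy': 202.7714480236142, 'xyz': array([ 0.32214198, -0.04669506,  1.37112941]), 'attitude': array([ 0.20020731, -0.00219198, -1.56209438])}
scene {'fov_y': 56.94336827382666, 'cx': 324.19012424781124, 'cy': 201.14621194038082, 'xyz': array([ 1.08739097, -0.09537862,  1.02161427]), 'attitude': array([ 0.51619503, -0.00446423,  1.50778913])}
{'fov_y': 59.035289290849384, 'cx': 320.25097138716035, 'cy': 200.34424039853505, 'T_tool_cam': array([[-1.06688653e-03,  9.68431286e-01,  2.49278369e-01,
         6.81783337e-02],
       [ 9.99999395e-01,  9.66490155e-04,  5.25142176e-04,
        -2.77012135e-04],
       [ 2.67639023e-04,  2.49278779e-01, -9.68431732e-01,
        -1.99827040e-01],
       [ 0.00000000e+00,  0.00000000e+00,  0.00000000e+00,
         1.00000000e+00]])}
{'time': 0.1, 'qpos': array([-1.38138229e+00,  1.31110399e-01,  1.48918475e+00,  4.72566481e-06,
        1.52298181e+00, -8.53758982e-02]), 'qvel': array([-2.27270188e-03,  9.89170131e-05, -4.27122872e-03, -2.99625177e-04,
        7.57728749e-04, -4.26715917e-04]), 'effort': array([ 2.91863042e-03, -5.61340070e+01, -4.93097556e+01,  7.70774670e-02,
        2.89968448e-02, -5.00804117e-05]), 'tcp_pos': array([ 0.16273573, -0.57691324,  0.18356971]), 'tcp_rot': array([-3.13991489e+00, -1.48326872e-04,  2.74789585e-01]), 'ft_force': array([ 0.16758019, -1.11667986, -0.57945234]), 'wrist_torque': array([ 0.01365738,  0.03599467, -0.01736536]), 'width': 0.0928822893904252}
```

View pics/top0.png

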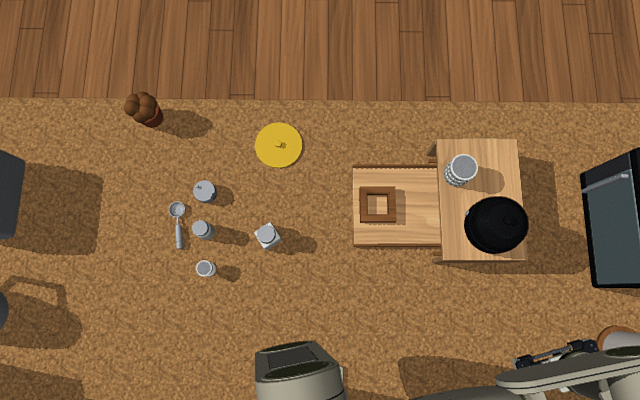

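View pics/scene0.png

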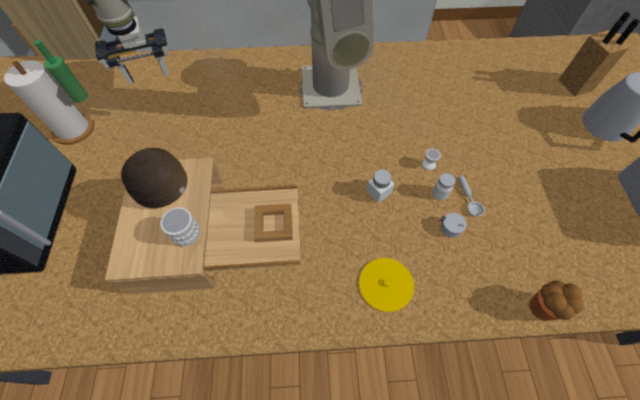

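```bash
cat > h.py <<'E'
from workcell import r
import numpy as np, cv2
from scipy.spatial.transform import Rotation as R
def cam(name,st=None):
    p=r.camera_params(name); f=200/np.tan(np.radians(p['fov_y']/2))
    if name=='wrist':
        st=st or r.observe(); T=np.eye(4); T[:3,:3]=R.from_euler('xyz',st['tcp_rot']).as_matrix(); T[:3,3]=st['tcp_pos']
        T=T@p['T_tool_cam']; return f,p['cx'],p['cy'],T[:3,:3],T[:3,3]
    return f,p['cx'],p['cy'],R.from_euler('xyz',p['attitude']).as_matrix(),p['xyz']
def px(c,uv,z):
    f,cx,cy,Rm,t=c; d=Rm@np.array([(uv[0]-cx)/f,-(uv[1]-cy)/f,-1]); return t+d*(z-t[2])/d[2]
def proj(c,P):
    f,cx,cy,Rm,t=c; q=(np.atleast_2d(P)-t)@Rm; return np.c_[cx-f*q[:,0]/q[:,2], cy+f*q[:,1]/q[:,2]]
def tool(st,P):  # world displacement to tool axes
    return R.from_euler('xyz',st['tcp_rot']).as_matrix().T@np.asarray(P)
E
python3 - <<'E'
from h import *
t=cam('top');s=cam('scene')
for n,uv,us,z in (('jarcap',(266,234),(382,178),.093),('recess rim',(377.5,204.5),(273,223),.042),('rj',(202,228),(447,180),.085),('cup',(205,268),(432,155),.058),('salt',(204,190),(454,222),.047),('lid',(280,145),(386,284),.01),('eggc',(497,222),(155,175),.263),('ramek',(462,167),(177,222),.211)):
    print(n,px(t,uv,z).round(3),px(s,us,z).round(3))
E
```

```text
jarcap [0.487 0.119 0.093] [0.492 0.12  0.093]
recess rim [ 0.588 -0.214  0.042] [ 0.598 -0.212  0.042]
rj [0.504 0.309 0.085] [0.506 0.318 0.085]
cup [0.389 0.3   0.058] [0.391 0.303 0.058]
salt [0.628 0.321 0.047] [0.629 0.322 0.047]
lid [0.788 0.094 0.01 ] [0.791 0.101 0.01 ]
eggc [ 0.501 -0.49   0.263] [ 0.559 -0.475  0.263]
ramek [ 0.661 -0.426  0.211] [ 0.665 -0.426  0.211]
```

>>> {"fn": "apply_moves", "kwargs": {
  "motion": [
    [0.035,-0.02,-0.03,0,0,0,0],
    [0.07,-0.04,-0.06,0,0,0,0],
    [0.244,-0.167,-0.12,0,0,0,0],
    [0.244,-0.167,-0.12,0,0,0,0],
    [0.244,-0.167,-0.12,0,0,0,0],
    [0.244,-0.167,-0.12,0,0,0,0],
    [0.244,-0.167,-0.12,0,0,0,0],
    [0.426,-0.271,-0.12,0,0,0,0]
  ]
}}

```text
time: 0.9
tcp_pos: [0.3875, -0.315, 0.3058]
tcp_rot: [3.139, -0.0, 0.273]
ft_force: [1.7, -0.1, 0.1]
width: 0.093
```

```bash
python3 -c "
from h import *
s=r.observe();print(s['time'],s['tcp_pos'],s['tcp_rot'],s['qpos'])
print(tool(s,np.array([.50,-.20,.30])-s['tcp_pos']))"
```

```text
0.9 [ 0.38748763 -0.31499903  0.30581911] [ 3.13911905e+00 -1.02838427e-04  2.73213877e-01] [-7.84351063e-01 -1.62827300e-01  1.55976691e+00 -1.14171306e-03
  1.74244753e+00  5.13035258e-01]
[ 0.13936844 -0.08038881  0.00563461]
```

>>> {"fn": "apply_moves", "kwargs": {
  "motion": [
    [0.14,-0.08,0.01,0,0,0.15,0],
    [0.14,-0.08,0.01,0,0,0.273,0],
    [0.14,-0.08,0.01,0,0,0.273,0],
    [0.14,-0.08,0.01,0,0,0.273,0],
    [0.14,-0.08,0.01,0,0,0.273,0],
    [0.14,-0.08,0.01,0,0,0.273,0]
  ]
}}

```text
time: 1.5
tcp_pos: [0.5002, -0.1997, 0.294]
tcp_rot: [-3.141, 0.001, 0.003]
ft_force: [0.4, -0.8, 0.2]
width: 0.0929
```

```bash
python3 -c "
from h import *
s=r.observe();cv2.imwrite('pics/w1.png',r.camera('wrist'))
np.save('w1.npy',np.r_[s['tcp_pos'],s['tcp_rot']])
print(s['time'],s['tcp_pos'],s['tcp_rot'],s['qvel'])"
```

```text
1.5 [ 0.50018676 -0.19973842  0.29403301] [-3.14147450e+00  1.24091811e-03  3.08741920e-03] [-0.03078381 -0.01171625  0.00056244 -0.00199831 -0.00085308 -0.00253455]
```

View pics/w1.png

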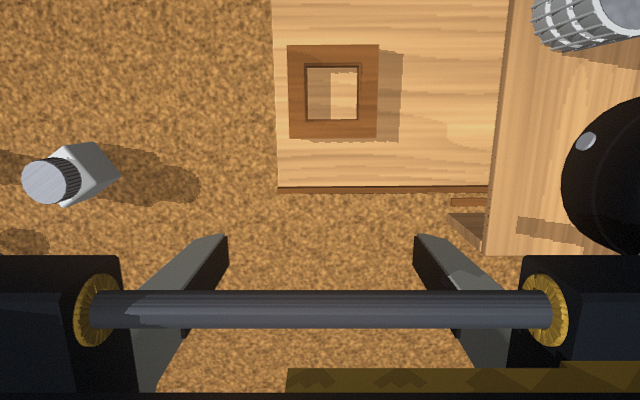

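```bash
python3 -c "
import cv2,numpy as np
i=cv2.imread('pics/w1.png');a=cv2.resize(i[30:150,270:400],None,fx=5,fy=5,interpolation=cv2.INTER_CUBIC);cv2.imwrite('pics/w1c.png',a)"
```

```text
(no output)
```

View pics/w1c.png

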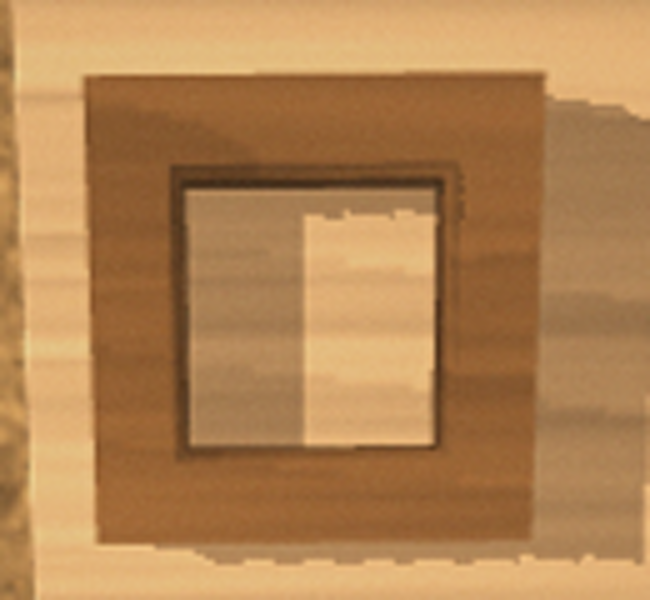

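```bash
python3 -c "
from h import *
p=np.load('w1.npy');c=cam('wrist',dict(tcp_pos=p[:3],tcp_rot=p[3:]))
o=(np.array([(85,74),(545,73),(532,541),(98,544)])+.5)/5-.5+[270,30]
W=np.array([px(c,u,.042) for u in o]);print(W,W.mean(0))
for i in range(4):
  d=W[(i+1)%4]-W[i];print(np.linalg.norm(d),np.degrees(np.arctan2(d[1],d[0])))
t=cam('top');print(proj(t,W.mean(0)),px(c,(51,181),.093))
i=cv2.imread('pics/top0.png');cv2.imwrite('pics/topc.png',cv2.resize(i[180:270,240:420],None,fx=4,fy=4,interpolation=cv2.INTER_CUBIC))
s=r.observe();print(tool(s,np.array([.43,.11,.22])-s['tcp_pos']))
"
```

```text
[[ 0.64254422 -0.15927566  0.042     ]
 [ 0.64298246 -0.26834162  0.042     ]
 [ 0.53339463 -0.26981393  0.042     ]
 [ 0.53242296 -0.16015597  0.042     ]] [ 0.58783606 -0.21439679  0.042     ]
0.10906684289139226 -89.76977977581875
0.10959772179992912 -179.23028050086558
0.10966226154007155 90.50767872039084
0.11012477809871449 0.4580143698136495
[[377.54860849 204.5441377 ]] [0.48729483 0.11166878 0.093     ]
[-0.06928242 -0.31052906  0.07429467]
```

>>> {"fn": "apply_moves", "kwargs": {
  "motion": [
    [-0.07,-0.317,0.07,0,0,0,0],
    [-0.07,-0.317,0.07,0,0,0,0],
    [-0.07,-0.317,0.07,0,0,0,0],
    [-0.07,-0.317,0.07,0,0,0,0],
    [-0.07,-0.317,0.07,0,0,0,0],
    [-0.07,-0.317,0.07,0,0,0,0],
    [-0.07,-0.317,0.07,0,0,0,0],
    [-0.07,-0.317,0.07,0,0,0,0]
  ]
}}

```text
time: 2.35
tcp_pos: [0.4284, 0.1188, 0.2237]
tcp_rot: [-3.141, 0.001, 0.004]
ft_force: [0.1, 0.6, 0.2]
width: 0.0931
```

>>> {"fn": "apply_moves", "kwargs": {
  "motion": [
    [0,0,0,0,0,0,0],
    [0,0,0,0,0,0,0]
  ]
}}

```text
time: 2.55
tcp_pos: [0.4305, 0.1154, 0.225]
tcp_rot: [3.141, -0.001, -0.0]
ft_force: [0.2, 0.2, -0.3]
width: 0.093
```

```bash
python3 -c "
from h import *
s=r.observe();cv2.imwrite('pics/w2.png',r.camera('wrist'))
np.save('w2.npy',np.r_[s['tcp_pos'],s['tcp_rot']])
print(s['time'],s['tcp_pos'],s['tcp_rot'],s['qvel'])
c=cam('wrist',s);u=proj(c,[.487,.117,.08])[0].astype(int);print(u)
i=cv2.imread('pics/w2.png');x0,y0=max(u[0]-80,0),max(u[1]-60,0);print(x0,y0)
cv2.imwrite('pics/w2c.png',cv2.resize(i[y0:y0+120,x0:x0+160],None,fx=5,fy=5,interpolation=cv2.INTER_CUBIC))"
```

```text
2.55 [0.43045511 0.11540553 0.22503748] [ 3.14115034e+00 -9.09126789e-04 -1.52532520e-04] [-0.0086557   0.00502045 -0.00402339  0.0026893   0.00019729  0.00644568]
[318 122]
238 62
```

View pics/w2c.png

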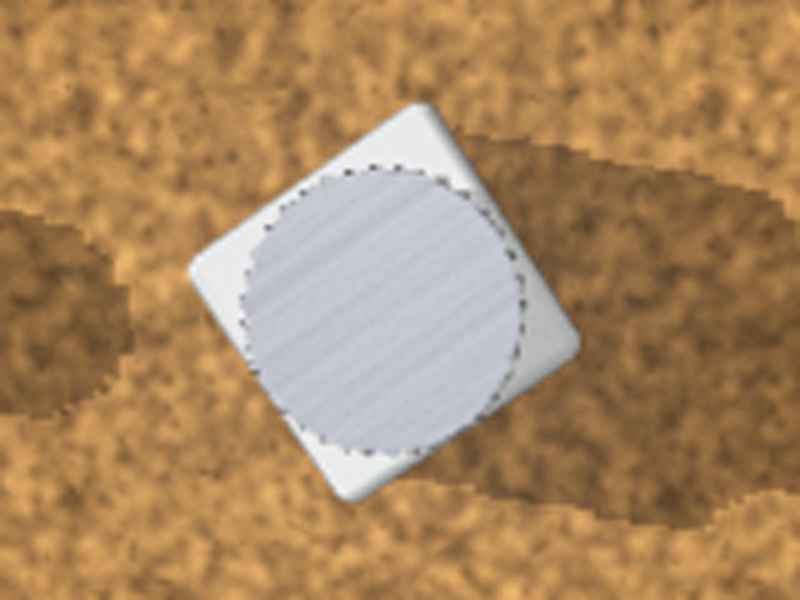

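```bash
python3 -c "
from h import *
p=np.load('w2.npy');c=cam('wrist',dict(tcp_pos=p[:3],tcp_rot=p[3:]))
f=lambda a,z:px(c,(np.array(a)+.5)/5-.5+[238,62],z)
print('cap',f((384,310),.093), f((243,310),.093)-f((526,310),.093))
for a,b in (((200,258),(405,107)),((445,115),(573,325)),((195,285),(335,490)),((360,500),(570,360))):
  d=f(b,.061)-f(a,.061);print(np.degrees(np.arctan2(d[1],d[0]))%90)
print('shoulder ctr',np.mean([f(a,.061) for a in ((428,97),(188,268),(345,505),(582,345))],0))
i=cv2.imread('pics/w2.png')[62:182,238:398]
h=cv2.cvtColor(i,cv2.COLOR_BGR2HSV); m=((h[...,1]<60)&(h[...,2]>110)).astype(np.uint8)
k,_=cv2.findContours(m,0,1);k=max(k,key=cv2.contourArea)
W=np.array([px(c,q[0]+[238.,62.],.061)[:2]*1000 for q in k],np.float32);print(cv2.minAreaRect(W))
"
```

```text
cap [0.48606393 0.12090118 0.093     ] [6.41908929e-05 5.20069691e-02 0.00000000e+00]
34.9294626958731
32.73254610285511
33.75380202877557
33.594584028906894
shoulder ctr [0.48552317 0.12106192 0.061     ]
((485.45208740234375, 121.3919448852539), (59.3924674987793, 59.38414764404297), 33.78594207763672)
```

>>> {"fn": "apply_moves", "kwargs": {
  "motion": [
    [0.0555,-0.0055,0.04,0,0,0,0],
    [0.0555,-0.0055,0.09,0,0,0,0],
    [0.0555,-0.0055,0.13,0,0,0,0],
    [0.0555,-0.0055,0.15,0,0,0,0],
    [0.0555,-0.0055,0.158,0,0,0,0],
    [0.0555,-0.0055,0.158,0,0,0,0],
    [0.0555,-0.0055,0.158,0,0,0,0]
  ]
}}

```text
time: 3.3
tcp_pos: [0.487, 0.1221, 0.0686]
tcp_rot: [-3.141, -0.003, 0.001]
ft_force: [1.1, -0.1, 0.8]
width: 0.0928
```

>>> {"fn": "apply_moves", "kwargs": {
  "motion": [
    [0,0,0,0,0,0,0],
    [0,0,0,0,0,0,0]
  ]
}}

```text
time: 3.5
tcp_pos: [0.4868, 0.1227, 0.0685]
tcp_rot: [-3.141, -0.003, 0.002]
ft_force: [-0.5, 0.2, -0.1]
width: 0.0928
```

>>> {"fn": "apply_moves", "kwargs": {
  "motion": [
    [0,0,0,0,0,0,0.3],
    [0,0,0,0,0,0,0.4],
    [0,0,0,0,0,0,0.6],
    [0,0,0,0,0,0,1],
    [0,0,0,0,0,0,1],
    [0,0,0,0,0,0,1],
    [0,0,0,0,0,0,1],
    [0,0,0,0,0,0,1]
  ]
}}

```text
time: 4.3
tcp_pos: [0.4854, 0.1226, 0.0665]
tcp_rot: [3.142, 0.0, 0.002]
ft_force: [0.6, 0.8, 0.3]
width: 0.0337
```

>>> {"fn": "apply_moves", "kwargs": {
  "motion": [
    [0,0,0,0,0,0,1],
    [0,0,-0.02,0,0,0,1],
    [0,0,-0.06,0,0,0,1],
    [0,0,-0.1,0,0,0,1],
    [0,0,-0.13,0,0,0,1],
    [0,0,-0.13,0,0,0,1],
    [0,0,-0.13,0,0,0,1],
    [0,0,-0.13,0,0,0,1]
  ]
}}

```text
time: 5.1
tcp_pos: [0.4845, 0.1225, 0.1949]
tcp_rot: [3.141, 0.002, 0.002]
ft_force: [-0.4, -0.6, -0.6]
width: 0.0002
```

```bash
python3 -c "
from h import *
s=r.observe();i=r.camera('wrist')
print(s)
cv2.imwrite('pics/w3.png',i)"
```

```text
{'time': 5.1, 'qpos': array([ 1.44914910e-01, -1.45198494e-01,  1.74357561e+00,  2.34435760e-05,
        1.54559977e+00,  1.71393718e+00]), 'qvel': array([0.00100283, 0.00941082, 0.00909823, 0.00140802, 0.00258263,
       0.00093344]), 'effort': array([ 1.19721211e-02, -4.31838226e+01, -5.08017075e+01,  3.98076314e-03,
       -9.64519149e-02, -4.95878180e-05]), 'tcp_pos': array([0.48449922, 0.12245891, 0.19492236]), 'tcp_rot': array([3.14127573e+00, 2.36319056e-03, 1.77305894e-03]), 'ft_force': array([-0.40163455, -0.62637102, -0.59070489]), 'wrist_torque': array([ 0.04337073,  0.04785997, -0.01909921]), 'width': 0.00015339857391282038}
```

View pics/w3.png

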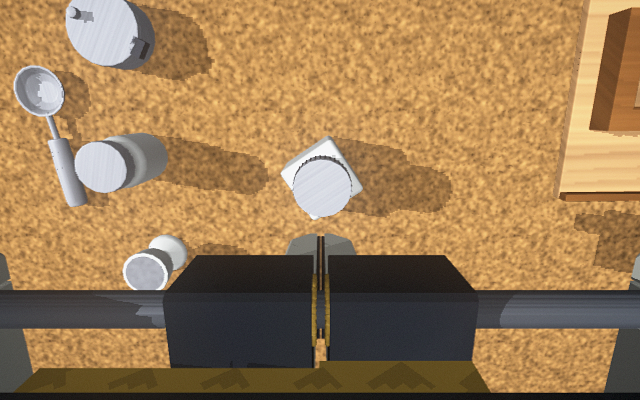

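```bash
python3 -c "
from h import *
s=r.observe();c=cam('wrist',s);print(proj(c,s['tcp_pos']),px(c,(323,187),.093))
p=np.load('w2.npy');print(proj(c,[.486,.121,.093]))
i=r.camera('wrist')
i=cv2.imread('pics/w3.png')
t=r.camera('top');cv2.imwrite('pics/top1.png',t)
d=cv2.absdiff(t,cv2.imread('pics/top0.png'))[200:260,240:310].max(2);print(d.max(), (d>40).sum())
cv2.imwrite('pics/m.png',np.hstack([cv2.resize(i[120:280,260:380],None,fx=3,fy=3),cv2.resize(t[180:300,230:320],None,fx=4,fy=4)]))"
```

```text
[[320.66734307 227.43936278]] [0.48652111 0.12022254 0.093     ]
[[322.1079508  187.58266837]]
189 1812
```

View pics/m.png

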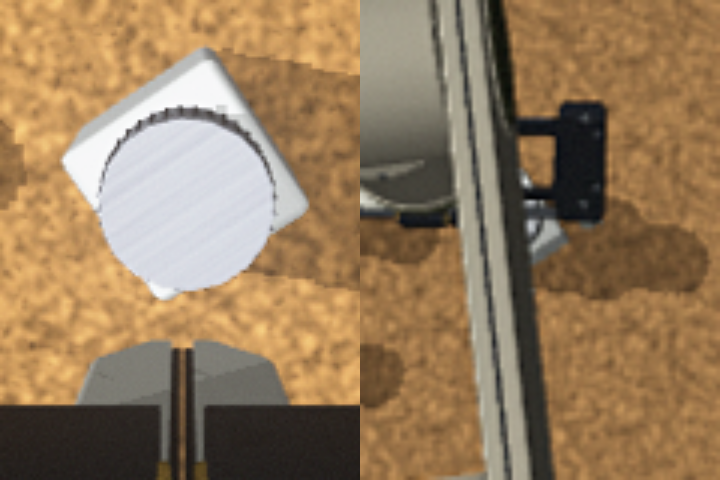

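Picture: the jar hasn't moved (cap at 323,187 in the wrist view). The fingers shut above it: their visible tips work out about 33 mm short of the reported TCP. I'll test this with a shallow grasp.

>>> {"fn": "apply_moves", "kwargs": {
  "motion": [
    [0.002,0.002,0,0,0,0,0],
    [0.002,0.002,0,0,0,0,0],
    [0.002,0.002,0,0,0,0,0],
    [0.002,0.002,0.04,0,0,0,0],
    [0.002,0.002,0.08,0,0,0,0],
    [0.002,0.002,0.12,0,0,0,0],
    [0.002,0.002,0.142,0,0,0,0],
    [0.002,0.002,0.147,0,0,0,0]
  ]
}}

```text
time: 6.05
tcp_pos: [0.4902, 0.1216, 0.0522]
tcp_rot: [-3.14, -0.006, 0.002]
ft_force: [0.0, -0.5, 0.1]
width: 0.0596
```

>>> {"fn": "apply_moves", "kwargs": {
  "motion": [
    [0,0,0,0,0,0,0.3],
    [0,0,0,0,0,0,0.4],
    [0,0,0,0,0,0,0.45],
    [0,0,0,0,0,0,0.45],
    [0,0,0,0,0,0,0.5],
    [0,0,0,0,0,0,0.5],
    [0,0,0,0,0,0,0.5]
  ]
}}

```text
time: 6.75
tcp_pos: [0.4875, 0.1208, 0.0497]
tcp_rot: [-3.141, -0.0, 0.002]
ft_force: [-0.5, 2.4, 1.8]
width: 0.0507
```

```bash
python3 -c "
from h import *
s=r.observe();i=r.camera('wrist');print(s['tcp_pos'],s['width'],s['ft_force'],r.grip_depth)
cv2.imwrite('pics/w4.png',i)"
```

```text
[0.48749175 0.12080257 0.04970312] 0.050682718844854105 [-0.52257773  2.37618279  1.77493355] 0.0188
```

View pics/w4.png

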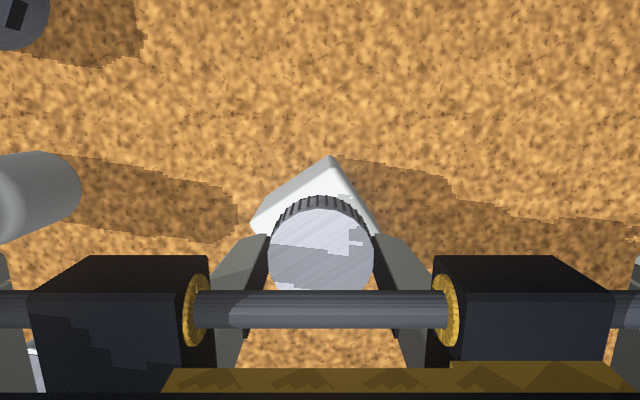

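>>> {"fn": "apply_moves", "kwargs": {
  "motion": [
    [0,0,0,0,0,0,0.2],
    [0,0,0,0,0,0,0.2],
    [0,0,0.005,0,0,0,0.2],
    [0,0,0.01,0,0,0,0.2],
    [0,0,0.013,0,0,0,0.2],
    [0,0,0.013,0,0,0,0.2],
    [0,0,0.013,0,0,0,0.2]
  ]
}}

```text
time: 7.5
tcp_pos: [0.4872, 0.1205, 0.0363]
tcp_rot: [3.141, 0.0, 0.002]
ft_force: [-0.6, 0.6, -0.3]
width: 0.0745
```

>>> {"fn": "apply_moves", "kwargs": {
  "motion": [
    [0,0,0,0,0,0,0.4],
    [0,0,0,0,0,0,0.5],
    [0,0,0,0,0,0,1],
    [0,0,0,0,0,0,1],
    [0,0,0,0,0,0,1],
    [0,0,0,0,0,0,1],
    [0,0,0,0,0,0,1]
  ]
}}

```text
time: 8.2
tcp_pos: [0.4875, 0.1208, 0.0367]
tcp_rot: [-3.141, -0.0, 0.002]
ft_force: [0.2, 2.1, 1.1]
width: 0.0507
```

>>> {"fn": "apply_moves", "kwargs": {
  "motion": [
    [0,0,-0.02,0,0,0,1],
    [0,0,-0.05,0,0,0,1],
    [0,0,-0.08,0,0,0,1],
    [0,0,-0.11,0,0,0,1],
    [0,0,-0.14,0,0,0,1],
    [0,0,-0.14,0,0,0,1],
    [0,0,-0.14,0,0,0,1],
    [0,0,-0.14,0,0,0,1]
  ]
}}

```text
time: 9.0
tcp_pos: [0.4859, 0.1202, 0.174]
tcp_rot: [3.141, 0.004, 0.002]
ft_force: [-0.3, -0.0, -4.1]
width: 0.0511
```

```bash
python3 -c "
from h import *
s=r.observe();i=r.camera('wrist');print(s['tcp_pos'],s['tcp_rot'],s['width'],s['ft_force'],s['wrist_torque'])
cv2.imwrite('pics/w5.png',i)"
```

```text
[0.48594076 0.12024786 0.17401423] [3.14086347e+00 3.76189828e-03 1.75971248e-03] 0.05106560580766551 [-0.31012507 -0.01514348 -4.10041632] [ 0.01275376 -0.01191422 -0.02162494]
```

View pics/w5.png

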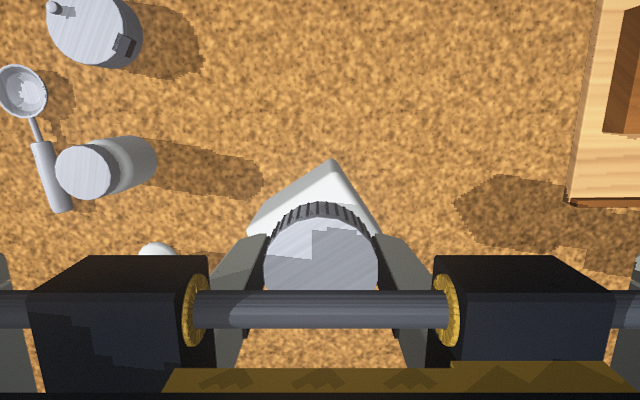

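```bash
python3 -c "
from h import *
s=r.observe();c=cam('wrist',s);i=cv2.imread('pics/w5.png');h=cv2.cvtColor(i,cv2.COLOR_BGR2HSV)
m=(h[...,1]<60)&(h[...,2]>110)
L=[];Rr=[]
for y in range(170,204,2):
    x=np.where(m[y,240:400])[0]+240; L.append((x[0],y));Rr.append((x[-1],y))
print(L[::4],Rr[::4])
for E in(L,Rr):
    v=cv2.fitLine(np.array(E,np.float32),cv2.DIST_HUBER,0,.01,.01).ravel()
    a,b=(px(c,(v[2]+k*v[0],v[3]+k*v[1]),.198) for k in(-20,20));d=b-a;print(np.degrees(np.arctan2(d[1],d[0]))%90)
print(tool(s,np.array([.588,-.2144,.1])-s['tcp_pos']))
"
```

```text
[(np.int64(311), 170), (np.int64(299), 178), (np.int64(287), 186), (np.int64(275), 194), (np.int64(264), 202)] [(np.int64(341), 170), (np.int64(345), 178), (np.int64(352), 186), (np.int64(357), 194), (np.int64(361), 202)]
33.893453001071435
33.57978519929296
[0.10183556 0.33480492 0.07376804]
```

>>> {"fn": "apply_moves", "kwargs": {
  "motion": [
    [0.01,0.03,0,0,0,0.05,1],
    [0.025,0.075,0,0,0,0.13,1],
    [0.04,0.12,0,0,0,0.22,1],
    [0.054,0.165,0,0,0,0.31,1],
    [0.068,0.21,0,0,0,0.4,1],
    [0.082,0.255,0,0,0,0.48,1],
    [0.094,0.3,0,0,0,0.54,1],
    [0.103,0.335,0,0,0,0.58,1]
  ]
}}

```text
time: 9.85
tcp_pos: [0.5901, -0.2167, 0.1739]
tcp_rot: [3.141, 0.003, -0.582]
ft_force: [0.2, 1.2, -3.6]
width: 0.0508
```

>>> {"fn": "apply_moves", "kwargs": {
  "motion": [
    [0,0,0,0,0,0,1],
    [0,0,0,0,0,0,1],
    [0,0,0,0,0,0,1]
  ]
}}

```text
time: 10.15
tcp_pos: [0.5902, -0.2131, 0.175]
tcp_rot: [-3.142, 0.003, -0.577]
ft_force: [0.1, 0.4, -3.6]
width: 0.0512
```

```bash
python3 -c "
from h import *
s=r.observe();i=r.camera('wrist');print(s['tcp_pos'],s['tcp_rot'],s['width'],s['ft_force'],s['wrist_torque'])
cv2.imwrite('pics/w6.png',i);print(tool(s,np.array([.589,-.215,.055])-s['tcp_pos']))"
```

```text
[ 0.59022114 -0.21306189  0.17502643] [-3.14155579e+00  2.66591883e-03 -5.77337998e-01] 0.05116431973845075 [ 0.13696954  0.42311832 -3.62116278] [0.05079923 0.0108732  0.00569981]
[0.00035458 0.0022949  0.12002583]
```

View pics/w6.png

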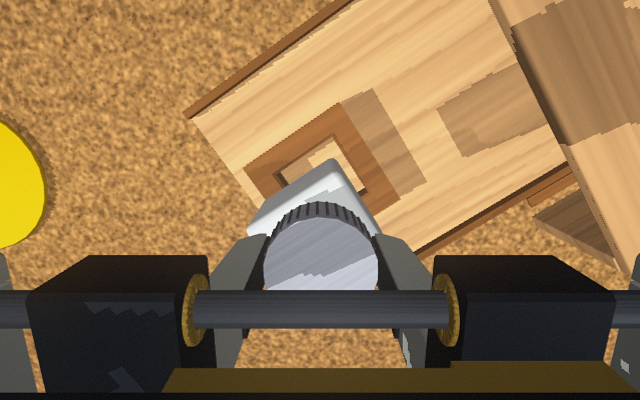

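>>> {"fn": "apply_moves", "kwargs": {
  "motion": [
    [0,0.0015,0.03,0,0,0,1],
    [0,0.0015,0.06,0,0,0,1],
    [0,0.0015,0.08,0,0,0,1],
    [0,0.0015,0.085,0,0,0,1],
    [0,0.0015,0.085,0,0,0,1],
    [0,0.0015,0.085,0,0,0,1]
  ]
}}

```text
time: 10.8
tcp_pos: [0.5912, -0.2153, 0.0933]
tcp_rot: [-3.141, -0.002, -0.577]
ft_force: [-0.3, 0.4, -3.6]
width: 0.0509
```

```bash
python3 -c "
from h import *
S=[]
for k in range(4):
  i=r.camera('wrist');s=r.observe();S.append(np.r_[s['tcp_pos'],s['tcp_rot'][2]])
print(np.round(S,4));cv2.imwrite('pics/w7.png',i);print(s['time'],tool(s,np.array([.589,-.215,.053])-np.mean(S,0)[:3]))"
```

```text
[[ 0.5915 -0.2156  0.0937 -0.5775]
 [ 0.5915 -0.2158  0.0937 -0.5778]
 [ 0.5913 -0.2158  0.0935 -0.578 ]
 [ 0.5911 -0.2159  0.0932 -0.5781]]
11.0 [-0.00249616  0.00063841  0.04050579]
```

View pics/w7.png

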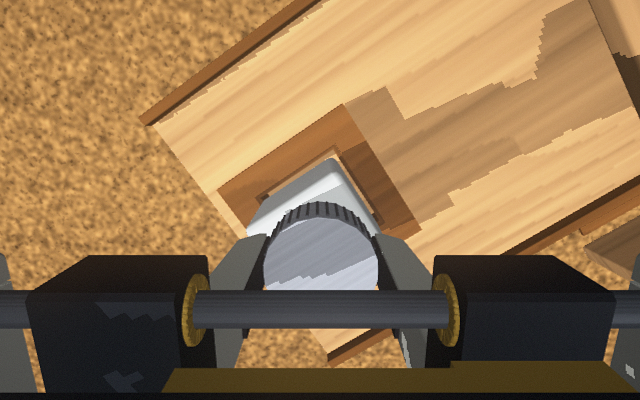

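```bash
python3 -c "
from h import *
s=r.observe();c=cam('wrist',s)
for u in((343,103),(218,190),(421,230)): print(px(c,u,.042))
zb=s['tcp_pos'][2]-.0367; print(zb,px(c,(333.5,158),zb+.061),px(c,(333,158),zb+.056))"
```

```text
[ 0.64320381 -0.26869446  0.042     ]
[ 0.64136775 -0.15987463  0.042     ]
[ 0.53354428 -0.26860631  0.042     ]
0.05648799121640433 [ 0.62479393 -0.24588746  0.11748799] [ 0.62428369 -0.24547305  0.11248799]
```

>>> {"fn": "apply_moves", "kwargs": {
  "motion": [
    [-0.0015,0.0005,0.005,0,0,0,1],
    [-0.0015,0.0005,0.01,0,0,0,1],
    [-0.0015,0.0005,0.015,0,0,0,1],
    [-0.0015,0.0005,0.019,0,0,0,1],
    [-0.0015,0.0005,0.023,0,0,0,1],
    [-0.0015,0.0005,0.023,0,0,0,1]
  ]
}}

```text
time: 11.6
tcp_pos: [0.588, -0.2148, 0.0674]
tcp_rot: [3.141, 0.002, -0.578]
ft_force: [0.0, 0.4, -4.4]
width: 0.0507
```

>>> {"fn": "apply_moves", "kwargs": {
  "motion": [
    [0,0,0.004,0,0,0,1],
    [0,0,0.008,0,0,0,1],
    [0,0,0.012,0,0,0,1],
    [0,0,0.012,0,0,0,1]
  ]
}}

```text
time: 12.0
tcp_pos: [0.5881, -0.2148, 0.0556]
tcp_rot: [3.141, 0.001, -0.578]
ft_force: [-0.6, 0.3, -3.5]
width: 0.0503
```

>>> {"fn": "apply_moves", "kwargs": {
  "motion": [
    [0,0,0.001,0,0,0,1],
    [0,0,0.002,0,0,0,1],
    [0,0,0.003,0,0,0,1],
    [0,0,0.003,0,0,0,1]
  ]
}}

```text
time: 12.4
tcp_pos: [0.5886, -0.2151, 0.0535]
tcp_rot: [-3.142, 0.0, -0.578]
ft_force: [0.4, -0.4, -3.4]
width: 0.0508
```

>>> {"fn": "apply_moves", "kwargs": {
  "motion": [
    [0,0,0.001,0,0,0,1],
    [0,0,0.002,0,0,0,1],
    [0,0,0.002,0,0,0,1]
  ]
}}

```text
time: 12.7
tcp_pos: [0.5891, -0.2151, 0.0527]
tcp_rot: [-3.141, -0.001, -0.578]
ft_force: [-2.2, 2.8, 4.7]
width: 0.051
```

>>> {"fn": "apply_moves", "kwargs": {
  "motion": [
    [0,0,0.001,0,0,0,1],
    [0,0,0.002,0,0,0,1],
    [0,0,0.002,0,0,0,1]
  ]
}}

```text
time: 13.0
tcp_pos: [0.5897, -0.2154, 0.0527]
tcp_rot: [-3.141, -0.003, -0.578]
ft_force: [-6.8, 5.1, 16.3]
width: 0.0512
```

>>> {"fn": "apply_moves", "kwargs": {
  "motion": [
    [0,0,-0.0015,0,0,0,1],
    [0,0,-0.0015,0,0,0,1],
    [0,0,-0.0015,0,0,0,1]
  ]
}}

```text
time: 13.3
tcp_pos: [0.5894, -0.2151, 0.0526]
tcp_rot: [-3.141, -0.002, -0.578]
ft_force: [-4.5, 3.3, 9.1]
width: 0.0511
```

>>> {"fn": "apply_moves", "kwargs": {
  "motion": [
    [0,0,0,0,0,-0.1,1],
    [0,0,0,0,0,-0.2,1],
    [0,0,0,0,0,-0.3,1],
    [0,0,0,0,0,-0.4,1],
    [0,0,0,0,0,-0.5,1],
    [0,0,0,0,0,-0.6,1]
  ]
}}

```text
time: 13.9
tcp_pos: [0.5898, -0.215, 0.0526]
tcp_rot: [3.141, -0.002, 0.026]
ft_force: [-3.1, 4.4, 8.3]
width: 0.051
```

```bash
python3 -c "
from h import *
s=r.observe();print(s['tcp_pos'],s['tcp_rot'],s['width'],s['ft_force'],s['wrist_torque'])"
```

```text
[ 0.58978143 -0.21495131  0.05259685] [ 3.14149212e+00 -2.35816019e-03  2.56014506e-02] 0.05101433581946392 [-3.0577127   4.37045371  8.34302059] [ 0.80867417  0.29271506 -0.37519674]
```

>>> {"fn": "apply_moves", "kwargs": {
  "motion": [
    [0,0,0,0,0,-0.1,1],
    [0,0,0,0,0,-0.2,1],
    [0,0,0,0,0,-0.3,1],
    [0,0,0,0,0,-0.4,1],
    [0,0,0,0,0,-0.5,1],
    [0,0,0,0,0,-0.6,1],
    [0,0,0,0,0,-0.65,1],
    [0,0,0,0,0,-0.65,1]
  ]
}}

```text
time: 14.7
tcp_pos: [0.5896, -0.2143, 0.0526]
tcp_rot: [3.141, -0.002, 0.674]
ft_force: [-3.2, 6.3, 10.1]
width: 0.0509
```

>>> {"fn": "apply_moves", "kwargs": {
  "motion": [
    [0,0,-0.001,0,0,0,1],
    [0,0,-0.002,0,0,0,1],
    [0,0,-0.002,0,0,0,1]
  ]
}}

```text
time: 15.0
tcp_pos: [0.5891, -0.215, 0.0531]
tcp_rot: [3.141, -0.001, 0.672]
ft_force: [1.3, 2.8, 2.0]
width: 0.051
```

>>> {"fn": "apply_moves", "kwargs": {
  "motion": [
    [0,0,-0.002,0,0,0,1],
    [0,0,-0.004,0,0,0,1],
    [0,0,-0.004,0,0,0,1]
  ]
}}

```text
time: 15.3
tcp_pos: [0.5886, -0.2154, 0.057]
tcp_rot: [3.141, 0.0, 0.672]
ft_force: [0.3, 0.6, -2.1]
width: 0.051
```

```bash
python3 -c "
from h import *
s=r.observe();print(s['tcp_pos'],s['tcp_rot'],s['width'],s['ft_force'],s['wrist_torque'])"
```

```text
[ 0.58855343 -0.21536428  0.05703954] [3.14148636e+00 2.35544660e-04 6.71663518e-01] 0.051018721898291645 [ 0.29630532  0.57599012 -2.11587418] [ 0.16294933 -0.19025958 -0.03308501]
```

>>> {"fn": "apply_moves", "kwargs": {
  "motion": [
    [0,0,-0.002,0,0,0,1],
    [0,0,-0.004,0,0,0,1],
    [0,0,-0.006,0,0,0,1],
    [0,0,-0.006,0,0,0,1],
    [0,0,-0.006,0,0,0,1]
  ]
}}

```text
time: 15.8
tcp_pos: [0.5887, -0.215, 0.0633]
tcp_rot: [3.142, -0.0, 0.672]
ft_force: [-1.2, 2.1, 0.8]
width: 0.0512
```

```bash
python3 -c "
from h import *
F=[]
for k in range(8):
  i=r.camera('wrist');s=r.observe();F.append(np.r_[s['ft_force'],s['wrist_torque']])
print(np.mean(F,0).round(2),np.std(F,0).round(2),s['tcp_pos']);cv2.imwrite('pics/w8.png',i)
a=cv2.imread('pics/w7.png');print(cv2.absdiff(a,i)[220:400].mean())
"
```

```text
[ 0.    1.74  0.71  0.34 -0.    0.01] [0.48 0.6  0.38 0.02 0.04 0.03] [ 0.58872326 -0.21504137  0.06308219]
20.644892939814813
```

>>> {"fn": "apply_moves", "kwargs": {
  "motion": [
    [0,0,-0.006,0,0,0,1],
    [0,0,-0.012,0,0,0,1],
    [0,0,-0.018,0,0,0,1],
    [0,0,-0.024,0,0,0,1],
    [0,0,-0.03,0,0,0,1],
    [0,0,-0.036,0,0,0,1],
    [0,0,-0.036,0,0,0,1],
    [0,0,-0.036,0,0,0,1]
  ]
}}

```text
time: 17.0
tcp_pos: [0.5887, -0.2152, 0.0992]
tcp_rot: [3.141, -0.0, 0.672]
ft_force: [-0.8, -0.2, -0.2]
width: 0.0507
```

```bash
python3 -c "
from h import *
F=[]
for k in range(6):
  i=r.camera('scene');w=r.camera('wrist');s=r.observe();F.append(np.r_[s['ft_force'],s['wrist_torque']])
print(s['time'],np.mean(F,0).round(2),s['tcp_pos'],s['tcp_rot'],s['width'])
u=proj(cam('scene'),[.588,-.214,.08])[0].astype(int);print(u)
c=i[u[1]-55:u[1]+55,u[0]-55:u[0]+55]
cv2.imwrite('pics/fin.png',np.hstack([cv2.resize(c,(400,400),interpolation=cv2.INTER_CUBIC),cv2.resize(w[100:350,200:450],(400,400))]))"
```

```text
17.6 [ 0.21  0.11 -0.85 -0.   -0.01 -0.01] [ 0.58860778 -0.21507614  0.09896612] [-3.14149591e+00  2.25032945e-05  6.71761686e-01] 0.05087445275262588
[270 214]
```

View pics/fin.png

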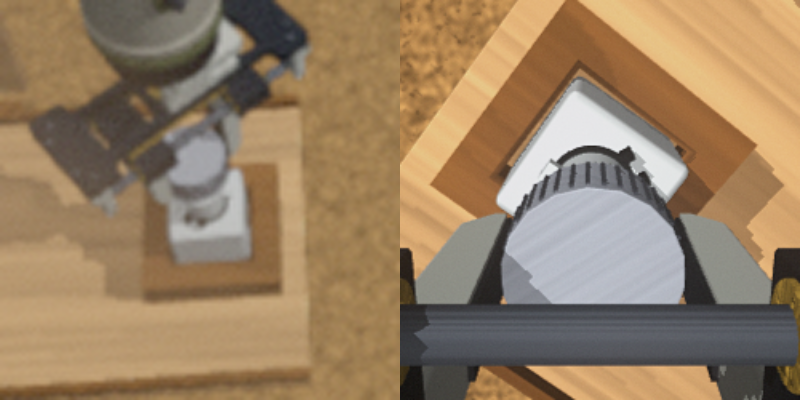

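```bash
python3 -c "
from workcell import r
print(r.hand_in())"
```

```text
the job is handed in; nothing more can be done
None
```

I set the jar home in the recess with its cap tight, unscrewed the cap and lifted it off. I handed in at about 17.6 s of the 53 s, with the gripper still holding the cap above the mouth. `hand_in()` reports no verdict, so the result rests on my own checks.

**What I did**
- **Grasp:** my first grasp closed on nothing, just above the cap. The wrist pictures showed the real fingertips about 33 mm short of the reported TCP. I allowed for that, and the next grasp held; the jar had not moved.
- **Placing:** I turned the jar 33° to square it with the recess and lowered it. It met the floor at the predicted height (TCP 52.7 mm).
- **Unscrewing:** I turned the tool 1.25 rad anticlockwise. The wrist torque of about 0.37 N m showed the recess was bracing the jar. Then I lifted straight up.

**Last checks**
- **Jar:** the final scene and wrist pictures show it square in the recess.
- **Cap:** it is gripped and level, about 21 mm above the mouth going by the measured rise of 46 mm.
- **Vertical force:** it was about −0.9 N, which fits the cap alone; carrying the jar read about −3.6 N.
- **Seal angle:** I could not read it directly. It should lie between 1.0 rad, since the lugs came free, and 1.25 rad, the most the tool turned.

**Checks that disagreed**
- **Reported TCP:** it does not match the fingertips, as above.
- **Early lift force:** one reading of −2.1 N partway up left it unclear whether the jar was rising too. Later readings and the final picture show it was not.

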